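Clear the used test cassette from the reader into the waste chute

TASK

The test in the cassette reader is finished: draw the used cassette straight out of the slot by its blue end, lay it flat on the metal ledge of the yellow waste bin pointing lengthwise at the red flap, and let go of it there. Then push it from behind, off the ledge and through the flap, so that it drops right down into the bin and the flap hangs shut again. The cassette is contaminated, so it must not fall on the bench and your fingers must stay out of the hood; leave the sample cup, the timer and the marker pen as they stand.

Things in the scene. Friction and masses are not known exactly. Their poses are not given: they have to be found in the camera images.
- cassette_mid (a point): centre (half-way up) of the used test cassette, a flat bar 70 mm long (its x), 22 mm wide (its y) and 6 mm thick (its z, up), rigid plastic, 15 to 30 g. Its +x half is white and at the start lies in the reader; the last 16 mm at its -x end are blue, the grip end. At the start it lies level in the slot, 37 mm above the bench, and its -x end stands 22 to 32 mm out of the slot's bezel
- reader: test-cassette reader, white housing, fixed: 130 mm deep (x) by 120 mm wide (y); origin at the centre of its underside on the bench, its -x face is the front with the slot. The housing is 64 mm high at the front, and a sloped screen rises from 14 mm behind the front face to 92 mm at the rear
- slot (a point): centre of the mouth of the reader's slot, on the front of its grey bezel, 38.5 mm above the bench. The slot is 25 mm wide, 9 mm high and 51 mm deep, runs level along the reader's x (into the reader is +x) and is closed above, so that the cassette comes out only along -x. The bezel is 49 mm wide and 27 mm high
- waste_bin: yellow waste bin, fixed, 134 mm deep (x), 110 mm wide (y), hollow; origin at the centre of its underside on the bench. Its top, 105 mm above the bench, is a bare flat metal ledge 78 mm deep and 114 mm wide in front (-x side); behind the ledge is a mouth 44 mm wide and 53 mm deep (the chute) under a grey hood
- ledge_edge (a point): middle of the rear edge of the metal ledge, on the ledge's top surface (105 mm above the bench); its x points into the chute, z up. Things are pushed along +x over this edge; a thing tips in by its own weight once its centre is past the edge
- flap (a joint): red flap (41 mm wide, 32 mm long, 6 g) that hangs in the chute's mouth from a hinge 36 mm above the ledge and 6 mm behind its edge: 0 rad = hanging shut, grows as its foot swings inwards (+x), up to 1.45; it gives way to a light push and falls shut by itself
- sample_cup_mid (a point): centre of a sample cup with a yellow lid, 54 mm across, 66 mm high, that stands on the bench beside the reader; leave it
- timer_mid (a point): centre of a small black timer, 45 x 75 x 63 mm, that stands on the bench; leave it
- marker_mid (a point): centre of a blue and white marker pen, 135 mm long, 17 mm thick, that lies on the bench in front of the two machines; leave it
- hood_top (a point): middle of the front rim of the hood's roof, on its upper face, 46 mm above the ledge; axes as the bin. The hood is 60 mm wide; its side walls, 44 mm apart inside, begin 14 mm before the ledge's rear edge, its roof 4 mm before that edge with 40 mm clear height above the ledge
Things that resemble listed ones, but are neither listed nor needed, are in the scene too. Of the things that look like the part that bears cassette_mid, the larger one is meant.

How it is judged (in metres and radians):
On the way, in this order (a step that is already met when the one before it is completed fails the run):
1. the cassette is drawn right out of the reader's slot (x of cassette_mid in the frame of slot below -0.04 m), for 0.1 s.
2. the cassette lies flat on the metal ledge, pointing lengthwise at the flap (within 0.4 rad), and has been let go (x of cassette_mid in the frame of ledge_edge between -0.075 and -0.004 m and y of cassette_mid in the frame of ledge_edge between -0.04 and 0.04 m and z of cassette_mid in the frame of ledge_edge between 0 and 0.008 m and angle between the x axis of cassette_mid and the x axis of ledge_edge, either way round below 0.4 rad and contact force between each of the arm, the fingers and cassette below 0.02 N), for 0.3 s.
At the end, for the whole second after the job is handed in: The cassette lies at rest inside the yellow bin, its centre more than 40 mm below the ledge, and the red flap hangs shut (under 0.15 rad) (z of cassette_mid in the frame of ledge_edge below -0.04 m and x of cassette_mid in the frame of waste_bin between -0.067 and 0.067 m and y of cassette_mid in the frame of waste_bin between -0.055 and 0.055 m and value of joint flap below 0.15 rad and linear speed of cassette below 0.03 m/s); the robot touches nothing.
It fails at once if the cassette falls on the bench (height (world z) of cassette_mid below 0.02 m and (x of cassette_mid in the frame of waste_bin below -0.07 m or x of cassette_mid in the frame of waste_bin above 0.07 m or y of cassette_mid in the frame of waste_bin below -0.06 m or y of cassette_mid in the frame of waste_bin above 0.06 m)).
It fails at once if the fingers reach in under the hood (x of the grasp point in the frame of ledge_edge above 0.002 m and z of the grasp point in the frame of ledge_edge below 0.04 m and y of the grasp point in the frame of ledge_edge between -0.025 and 0.025 m).
It fails at once if the sample cup is moved by more than 20 mm or tipped (distance of sample_cup_mid from where it was at the start of the episode above 0.02 m or angle between sample_cup_mid's own z axis and vertical above 0.5 rad).
It fails at once if the timer is moved by more than 20 mm (distance of timer_mid from where it was at the start of the episode above 0.02 m).
It fails at once if the marker pen is moved by more than 20 mm (distance of marker_mid from where it was at the start of the episode above 0.02 m).
It also fails if it takes over 45 s, if anything falls off the work surface, if the arm or the gripper's body presses on something with over 40 N, if the wrist force passes 120 N, or if a joint passes its speed limit or range.

ROBOT

A 6-joint arm with a two-finger parallel gripper is mounted at the origin on a cart in front of the work surface, level with it; the furniture and walls round the work are solid. World frame = base frame: x ahead of the robot, y to its left, z up, the work surface at z = 0. Lengths are in mm, angles in degrees, forces in N, time in s.
With the tool pointing down it reaches from about 325 to 775 mm from the base axis. Payload 9.3 kg.
Tool frame: the origin (TCP) lies on the front face of the gripper's body, between the roots of the fingers; the fingertips stand 73 mm ahead of it and the grasp point (between the pads) lies 54 mm ahead of it; z points along the fingers, y is the direction in which the jaws open and shut (so a half turn about z gives the same grasp; the last joint's range is limited). The gripper opens to 85 mm and grips with 20 to 120 N. Pads are 22 mm wide; open, the fingers measure 114 mm over their backs; the gripper's body (76 mm by 85 mm) begins 54 mm behind the grasp point. The pads swing forward as they close: fully open they stand 13 mm farther back than shut.
Start: joints at [56.402, 14.817, 1.232, 76.415, 0, 81.257], TCP at [231.178, 499.053, 303.879] pointing down, gripper open.
Joint ranges: [-174.27, 174.27], [-52.1, 104.24], [-59.71, 78.15], [-110.17, 111.67], [-87.03, 83.33], [-180, 180]. Speed limits (degrees/s): [127.2, 127.2, 159.86, 180, 180, 180].

INTERFACE

Orientations are given as a 3x3 rotation matrix whose columns are the frame's x, y, z axes.
In Python, from rig import sensors, cams, r gives the robot as it stands.
- The arm moves only by the shell command python3 -m inch 'ROWS' [OPENING]. ROWS is JSON, one flat list of numbers, 6 for each row, row after row: the shift along the tool's x, y, z in mm, then the turn, a rotation vector about the tool's x, y, z in degrees. In form: [dx, dy, dz, rx, ry, rz, dx, dy, dz, rx, ry, rz, ...]. A call has 1 to 8 rows; each row is the pose to reach, as a shift and turn from the pose commanded when the call began, along the tool's axes at that moment; what a row does not reach only later rows make up. A row lasts 1/12 s, in which the tool goes at most 41.7 mm and 7.16 degrees, less where a joint would pass 70% of its speed; a pose out of reach is approached as far as the arm can. A call with a gripper value outside its range is refused whole. OPENING is the closure, from -1 (fully open) to 1 (shut), so that 0 is half open, set as the call begins (- or left out, the last holds). The fingers move at their own pace and stop on an object; the grip force is fixed at half the most. Time passes only in rows, so rows that repeat a pose let the fingers close. It gives the time, the measured TCP pose, the force and the opening at its end, in the units of the state.
- sensors.get_obs(): the state, without advancing time (a new reading comes with each control period).
- cams.grab_frame(name): name is "scene" or "top" or "wrist"; returns the picture (400x640x3 uint8, blue, green, red); there is no depth.
- cams.get_calibration(name): a dict with "K" (3x3 intrinsics, pixels), "R" (3x3) and "t" (3): a world point X has camera coordinates R X + t. Camera axes: x right, y down, z forward; pixel columns grow to the right and rows downward; lengths in mm; the calibration is good to about 2 mm. A picture is of the moment at which its call begins: read the wrist's pose just before it. get_calibration takes no time and is no camera call; for the wrist camera it gives the pose at the moment of the call.
- r.close_job(): hands the job in, once; it reports no verdict.
The state is a dict: "t": time; "joints": joint angles; "joint_velocities": joint speeds; "effort": joint torques, N m; "eef_pos": TCP position; "orientation": TCP orientation; "force": force on the tool from outside, world axes, zero at the start; "ft_torque": the same for the moment, N m; "width": finger opening in mm.
Only numpy, scipy, OpenCV 4.12 (cv2) and the standard library are available. Lean on these libraries where they do the work, as an engineer would, in place of code of your own. Each camera call takes 0.05 s, during which the arm holds its last target.

## Working session

There is one attempt and no reset: what is moved stays moved. The work goes in short steps, Python scripts to look and compute and a shell command to move; the robot and the scene stay as the last step left them, time stands still between calls to the robot, and variables do not carry over. Pictures are saved under pics/ and viewed, and the job is handed in when it is done.

```bash
ls; mkdir -p pics
python3 - <<'E'
from rig import sensors,cams,r
import cv2,numpy as np
o=sensors.get_obs()
for k,v in o.items(): print(k,np.round(v,3).tolist())
for n in ["scene","top","wrist"]:
    c=cams.get_calibration(n); print(n,np.round(c["K"],1).tolist(),np.round(c["R"],4).tolist(),np.round(c["t"],1).tolist())
    cv2.imwrite(f"pics/{n}0.png",cams.grab_frame(n))
E
```

```text
pics
t 0.0
joints [56.401, 14.853, 1.189, 76.415, 0.001, 81.258]
joint_velocities [-0.038, -0.037, -0.047, 0.041, -0.013, -0.049]
effort [0.002, -55.564, 34.453, 0.014, -0.0, 0.0]
eef_pos [231.083, 498.902, 303.246]
orientation [[-0.907, 0.42, -0.001], [0.42, 0.907, -0.001], [0.0, -0.001, -1.0]]
force [-0.345, -0.846, -0.442]
ft_torque [0.007, 0.031, 0.008]
width 84.882
scene [[387.0, 0.0, 319.0], [0.0, 387.0, 196.1], [0.0, 0.0, 1.0]] [[0.6756, -0.7371, -0.0142], [-0.5133, -0.4564, -0.7267], [0.5292, 0.4983, -0.6868]] [-346.2, 392.0, 622.9]
top [[435.0, 0.0, 322.4], [0.0, 435.0, 191.1], [0.0, 0.0, 1.0]] [[-0.0046, -1.0, -0.0038], [-0.987, 0.0051, -0.1605], [0.1605, 0.0031, -0.987]] [81.0, 535.3, 1076.1]
wrist [[323.0, 0.0, 318.2], [0.0, 323.0, 195.9], [0.0, 0.0, 1.0]] [[0.4197, 0.9077, -0.0007], [0.8688, -0.4015, 0.2898], [0.2628, -0.1223, -0.9571]] [-550.0, -38.6, 378.9]
```

View pics/scene0.png

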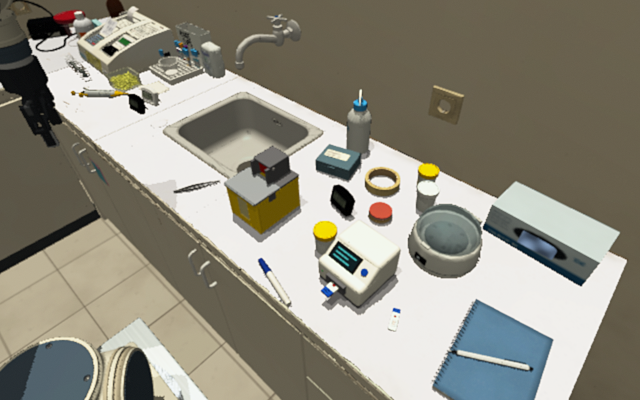

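View pics/top0.png

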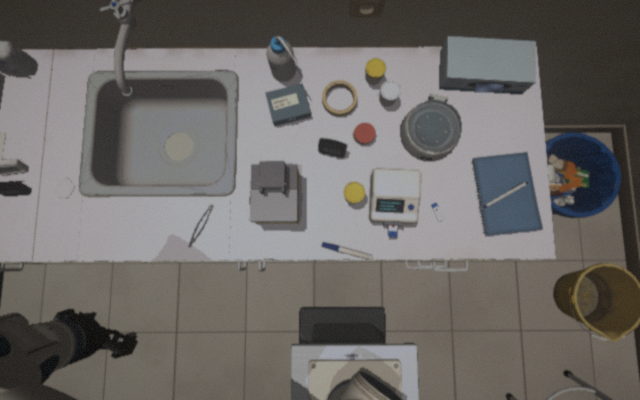

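View pics/wrist0.png

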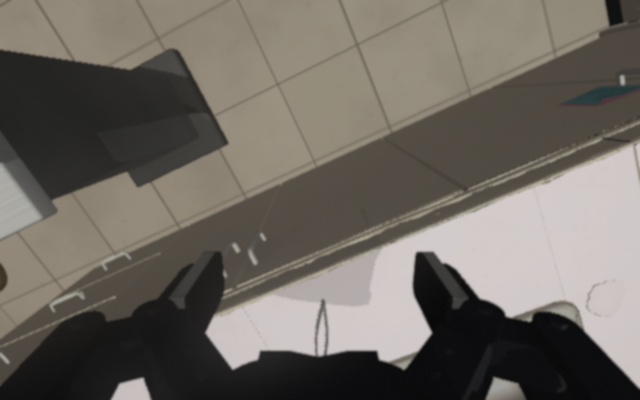

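Scene: the cassette's blue end sticks out of the reader at scene (330,291) and top (392,231). A smaller decoy strip lies loose on the bench at scene (395,318) and top (437,211). The bin is at scene (263,195) and top (274,192). I'll crop closer.

```bash
cat > h.py <<'E'
import numpy as np,cv2
from rig import sensors,cams,r
def proj(c,X):
    p=c["K"]@(np.array(c["R"])@np.array(X,float)+np.array(c["t"])); return p[:2]/p[2]
def ray(c,uv):
    R=np.array(c["R"]);t=np.array(c["t"]);d=R.T@np.linalg.inv(c["K"])@np.array([uv[0],uv[1],1.]);return -R.T@t,d/np.linalg.norm(d)
def onz(c,uv,z):
    o,d=ray(c,uv);return o+d*(z-o[2])/d[2]
def tri(obs):
    A=np.zeros((3,3));b=np.zeros(3)
    for c,uv in obs:
        o,d=ray(c,uv);P=np.eye(3)-np.outer(d,d);A+=P;b+=P@o
    X=np.linalg.solve(A,b);return X,[np.round(proj(c,X)-uv,1).tolist() for c,uv in obs]
def crop(im,x0,y0,x1,y1,s,name):
    cv2.imwrite("pics/"+name,cv2.resize(im[y0:y1,x0:x1],None,fx=s,fy=s,interpolation=cv2.INTER_CUBIC))
E
python3 - <<'E'
from h import *
s=cv2.imread("pics/scene0.png");t=cv2.imread("pics/top0.png")
crop(s,300,210,420,340,4.5,"c1.png");crop(s,215,135,315,245,5,"c2.png");crop(t,330,155,450,265,5,"c3.png");crop(t,235,145,335,265,5,"c4.png")
ct=cams.get_calibration("top")
for uv in [(392,231),(437,211),(274,192),(347,251)]: print(onz(ct,uv,37))
E
```

```text
[432.86895757 -98.5434147   37.        ]
[ 483.54773004 -215.52250989   37.        ]
[535.11439473 203.6801305   37.        ]
[382.8914538   16.81697953  37.        ]
```

View pics/c1.png

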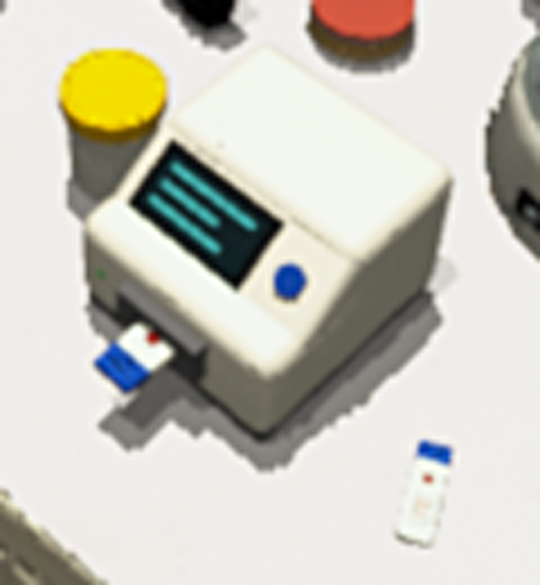

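View pics/c2.png

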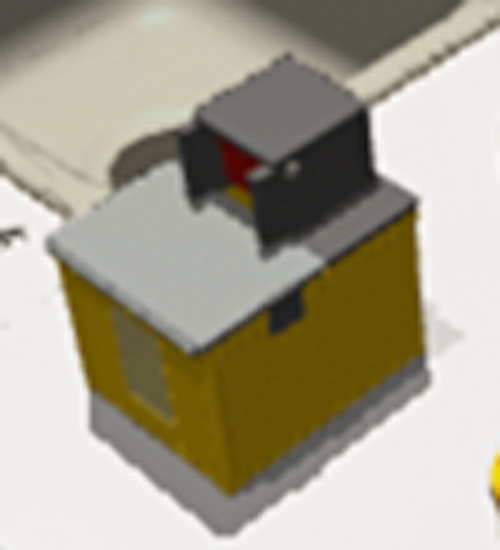

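View pics/c3.png

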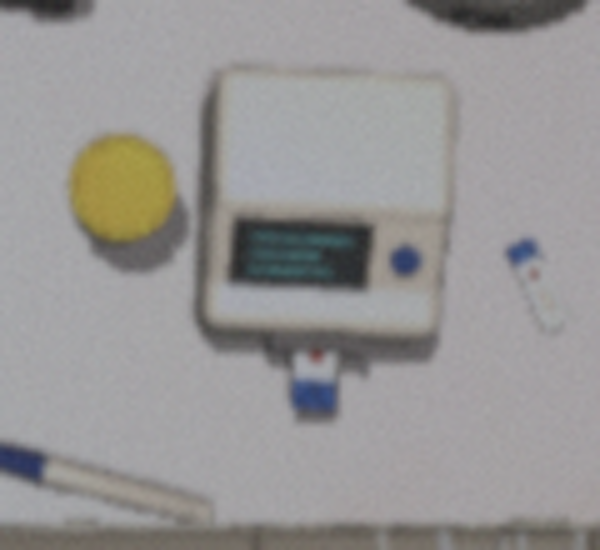

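View pics/c4.png

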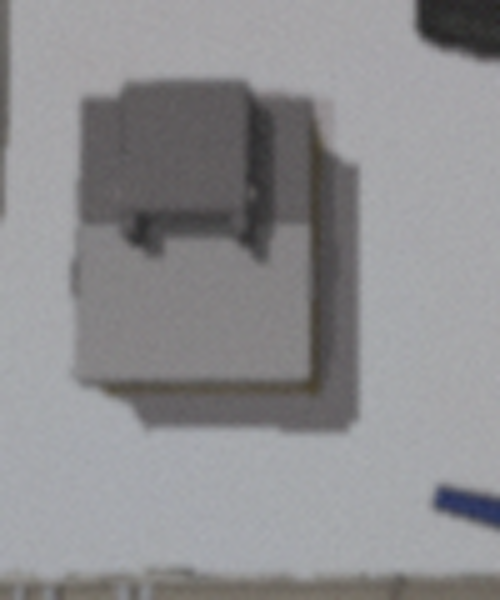

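The cassette in the reader has its blue grip end outward and is the larger one, so that's the target. The loose strip at top (437,211) is the decoy. Next I'll triangulate from scene and top.

Run:
```python
from h import *
cs=cams.get_calibration("scene");ct=cams.get_calibration("top")
S=lambda p,x0,y0,s:(x0+(p[0]+.5)/s-.5,y0+(p[1]+.5)/s-.5)
pts={"cas endL":((97,362),(292,410)),"cas endR":((130,388),(334,411)),"boundL":((118,342),(293,380)),"boundR":((150,370),(337,382))}
for k,(a,b) in pts.items():
    X,e=tri([(cs,S(a,300,210,4.5)),(ct,S(b,330,155,5))]);print(k,X.round(1),e, onz(ct,S(b,330,155,5),40).round(1),onz(cs,S(a,300,210,4.5),40).round(1))
pts={"ledge frontL":((48,243),(76,381)),"ledge frontR":((193,352),(311,382)),"ledge/bin seamR":((322,262),(313,223)),"rearR":((417,203),(312,97)),"hood roof FL":((197,116),(123,212)),"hood roof FR":((280,163),(243,212)),"roof RR":((365,107),(248,82)),"roof RL":((287,57),(126,82))}
for k,(a,b) in pts.items():
    z=151 if 'roof' in k else 105
    X,e=tri([(cs,S(a,215,135,5)),(ct,S(b,235,145,5))]);print(k,X.round(1),e,onz(ct,S(b,235,145,5),z).round(1),onz(cs,S(a,215,135,5),z).round(1))
print("seamL top",onz(ct,S((80,223),235,145,5),105).round(1))
print("reader frontL/R z64",onz(ct,S((207,322),330,155,5),64).round(1),onz(ct,S((437,331),330,155,5),64).round(1))
print("reader rear z92",onz(ct,S((220,67),330,155,5),92).round(1),onz(ct,S((452,76),330,155,5),92).round(1))
print("cup lid",onz(ct,S((123,187),330,155,5),66).round(1))
```

```text
cas endL [420.1 -88.7  39. ] [[-0.9, 0.2], [0.4, -0.6]] [418.5 -87.5  40. ] [421.3 -90.1  40. ]
cas endR [ 419.1 -109.5   41.4] [[-0.8, 0.2], [0.4, -0.5]] [ 417.9 -108.8   40. ] [ 421.2 -109.8   40. ]
boundL [434.7 -89.2  39.2] [[-0.5, 0.1], [0.2, -0.4]] [433.7 -88.5  40. ] [435.3 -90.1  40. ]
boundR [ 432.8 -110.7   41.6] [[-0.2, 0.1], [0.1, -0.1]] [ 432.6 -110.8   40. ] [ 433.9 -110.3   40. ]
ledge frontL [455.5 253.4 100.4] [[-0.4, 0.1], [0.2, -0.3]] [454.3 253.1 105. ] [453.7 248.2 105. ]
ledge frontR [452.5 140.5 104.5] [[0.4, -0.1], [-0.2, 0.3]] [453.3 140.  105. ] [451.5 140.5 105. ]
ledge/bin seamR [530.  139.6 106.6] [[0.2, -0.1], [-0.1, 0.2]] [530.8 139.4 105. ] [530.7 141.3 105. ]
rearR [593.8 140.8 101.4] [[0.3, -0.1], [-0.2, 0.2]] [593.5 140.2 105. ] [590.3 138.  105. ]
hood roof FL [530.8 224.8 147.3] [[-0.7, 0.2], [0.4, -0.6]] [528.7 225.1 151. ] [529.5 220.  151. ]
hood roof FR [531.  168.  148.9] [[-1.1, 0.3], [0.6, -0.9]] [528.4 169.2 151. ] [531.8 164.7 151. ]
roof RR [590.3 168.3 147.9] [[0.4, -0.1], [-0.2, 0.3]] [590.4 167.5 151. ] [586.7 165.7 151. ]
roof RL [591.2 225.2 148.8] [[0.0, -0.0], [-0.0, 0.0]] [590.7 224.9 151. ] [589.3 222.9 151. ]
seamL top [531.3 252.9 105. ]
reader frontL/R z64 [461.2 -42.8  64. ] [ 456.1 -157.4   64. ]
reader rear z92 [585.3 -49.1  92. ] [ 580.1 -163.9   92. ]
cup lid [529.4  -1.8  66. ]
```

```bash
python3 -m inch '[-202,-235,27,0,0,-22.2,-202,-235,27,0,0,-22.2,-202,-235,27,0,0,-22.2,-202,-235,27,0,0,-22.2,-202,-235,27,0,0,-22.2,-202,-235,27,0,0,-22.2,-202,-235,27,0,0,-22.2,-202,-235,27,0,0,-22.2]'
cat > d.py <<'E'
import sys
from h import *
o=sensors.get_obs();R=np.array(o["orientation"]);p=np.array(o["eef_pos"])
T=np.array([float(v) for v in sys.argv[1:4]]);print("pos",p.round(1),"t",round(o["t"],2),"w",round(o["width"],1),"F",np.round(o["force"],1),"yaw(-x)",np.degrees(np.arctan2(-R[1,0],-R[0,0])).round(2),"z",R[:,2].round(3),"delta tool",(R.T@(T-p)).round(1))
E
python3 d.py 400 -99 250
```

```text
t: 0.82
eef_pos: [315.5, 198.2, 276.6]
orientation: [[-0.999, 0.047, -0.0], [0.047, 0.999, -0.001], [0.0, -0.001, -1.0]]
force: [1.1, -1.0, 1.4]
width: 85.3
pos [315.5 198.2 276.6] t 0.82 w 85.3 F [ 1.1 -1.   1.4] yaw(-x) -2.7 z [-0.    -0.001 -1.   ] delta tool [ -98.4 -292.8   26.8]
```

```bash
python3 -m inch '[-98,-293,27,0,0,0,-98,-293,27,0,0,0,-98,-293,27,0,0,0,-98,-293,27,0,0,0,-98,-293,27,0,0,0,-98,-293,27,0,0,0,-98,-293,27,0,0,0,-98,-293,27,0,0,0]'
python3 - <<'E'
from h import *
import pickle
o=sensors.get_obs();c=cams.get_calibration("wrist");im=cams.grab_frame("wrist")
pickle.dump(c,open("w1.pkl","wb"));cv2.imwrite("pics/w1.png",im)
print(o["eef_pos"],-np.array(c["R"]).T@c["t"])
for X in [(419.5,-99,40),(433,-99,40),(455,-99,40)]: print(proj(c,X))
E
```

```text
t: 1.48
eef_pos: [400.8, -100.4, 249.4]
orientation: [[-0.999, 0.049, 0.0], [0.049, 0.999, -0.001], [-0.0, -0.001, -1.0]]
force: [-0.6, 0.8, 0.5]
width: 85.3
[ 400.7948728  -100.35730708  249.36626187] [327.66355481 -96.60410944 319.45198183]
[320.6639613 203.2800513]
[321.34021373 217.16735062]
[322.40498876 239.03322364]
```

View pics/w1.png

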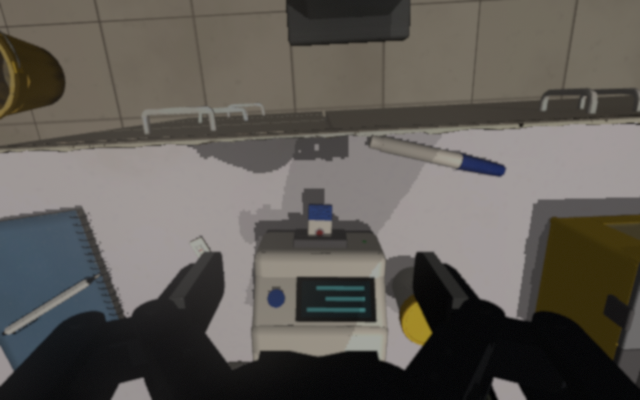

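Run:
```python
from h import *
crop(cv2.imread("pics/w1.png"),260,190,390,290,6,"w1c.png")
```

```text
(no output)
```

View pics/w1c.png

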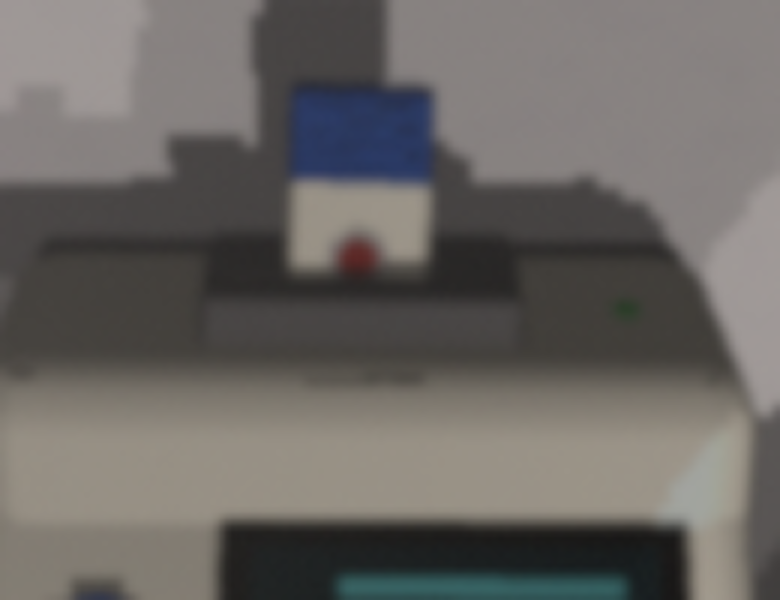

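Run:
```python
from h import *
import pickle
c=pickle.load(open("w1.pkl","rb"));ct=cams.get_calibration("top");cs=cams.get_calibration("scene")
S=lambda p,x0,y0,s:(x0+(p[0]+.5)/s-.5,y0+(p[1]+.5)/s-.5)
for n,p,a,b in [("endL(+y)",(433,88),(97,362),(292,410)),("endR",(292,88),(130,388),(334,411)),("bL",(433,181),(118,342),(293,380)),("bR",(291,180),(150,370),(337,382))]:
    uv=S(p,260,190,6);print(n,onz(c,uv,40).round(1),tri([(c,uv),(cs,S(a,300,210,4.5)),(ct,S(b,330,155,5))])[0].round(1))
for p in [(205,300),(520,300)]: print("bezel front top z52",onz(c,S(p,260,190,6),52).round(1))
```

```text
endL(+y) [420.9 -89.   40. ] [420.4 -88.8  39.4]
endR [ 419.9 -110.3   40. ] [ 419.1 -109.8   41.8]
bL [436.  -89.5  40. ] [435.  -89.3  39.9]
bR [ 434.8 -111.4   40. ] [ 433.  -110.9   42.3]
bezel front top z52 [ 448.8 -124.8   52. ]
bezel front top z52 [451.1 -77.4  52. ]
```

```bash
python3 d.py 425.5 -99.8 133;python3 d.py 425.5 -99.8 93
```

```text
pos [ 401.4 -101.3  249.1] t 1.53 w 85.9 F [ 1.6 -3.   0.4] yaw(-x) -2.87 z [-0.    -0.001 -1.   ] delta tool [-24.    2.9 116.1]
pos [ 401.4 -101.3  249.1] t 1.53 w 85.9 F [ 1.6 -3.   0.4] yaw(-x) -2.87 z [-0.    -0.001 -1.   ] delta tool [-24.    2.9 156.1]
```

```bash
python3 -m inch '[-24,2,116,0,0,0,-24,2,116,0,0,0,-24,2,116,0,0,0,-24,2,116,0,0,0,-24,2,116,0,0,0]' 0
python3 d.py 425.5 -99.8 93
python3 - <<'E'
from h import *
c=cams.get_calibration("wrist");im=cams.grab_frame("wrist")
cv2.imwrite("pics/w2.png",im)
for X in [(420.3,-88.9,40),(419.6,-110,40),(435,-89.3,40),(434,-111,40)]: print(proj(c,X))
E
python3 d.py 425.5 -99.8 93
```

```text
t: 1.95
eef_pos: [423.3, -95.0, 133.3]
orientation: [[-0.999, 0.046, -0.004], [0.046, 0.999, 0.002], [0.004, 0.001, -1.0]]
force: [-0.5, -0.3, 0.3]
width: 42.5
pos [423.3 -95.  133.3] t 1.95 w 42.5 F [-0.5 -0.3  0.3] yaw(-x) -2.63 z [-0.004  0.002 -1.   ] delta tool [-2.6 -4.8 40.3]
[328.45988706 232.22419686]
[289.89631093 232.68316412]
[328.69602973 256.51789708]
[289.92341386 256.52193968]
pos [424.1 -95.4 134.7] t 2.0 w 42.9 F [ 0.6 -0.2  0.2] yaw(-x) -2.64 z [-0.001  0.    -1.   ] delta tool [-1.7 -4.4 41.7]
```

View pics/w2.png

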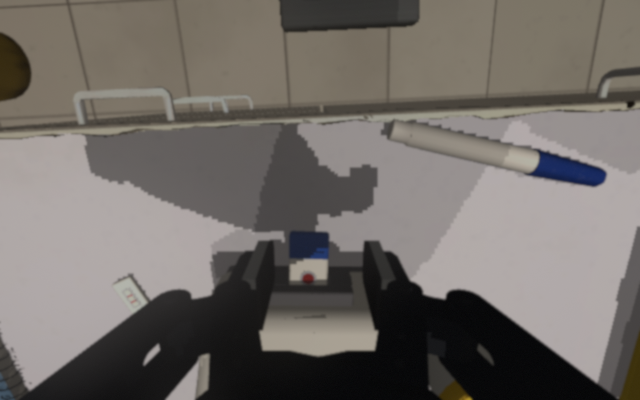

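The wrist view puts the cassette's blue end at (309,245), where I projected it. The fingers are centred about 4 mm to the +y side, so I'll correct that and descend.

```bash
python3 -m inch '[-1.5,-4.5,15,0,0,0,-1.5,-4.5,35,0,0,0,-1.5,-4.5,41,0,0,0,-1.5,-4.5,41,0,0,0,-1.5,-4.5,41,0,0,0]'
python3 d.py 425.5 -99.8 93
python3 - <<'E'
from h import *
cv2.imwrite("pics/w3.png",cams.grab_frame("wrist"))
E
python3 d.py 425.5 -99.8 93
```

```text
t: 2.42
eef_pos: [425.8, -100.1, 94.4]
orientation: [[-0.999, 0.046, 0.001], [0.046, 0.999, -0.001], [-0.001, -0.001, -1.0]]
force: [-0.2, 0.1, 0.5]
width: 43.1
pos [ 425.8 -100.1   94.4] t 2.42 w 43.1 F [-0.2  0.1  0.5] yaw(-x) -2.65 z [ 0.001 -0.001 -1.   ] delta tool [0.3 0.3 1.4]
pos [ 425.9 -100.2   94.5] t 2.47 w 42.4 F [-0.5  0.2 -0.4] yaw(-x) -2.65 z [ 0.002 -0.001 -1.   ] delta tool [0.4 0.3 1.5]
```

View pics/w3.png

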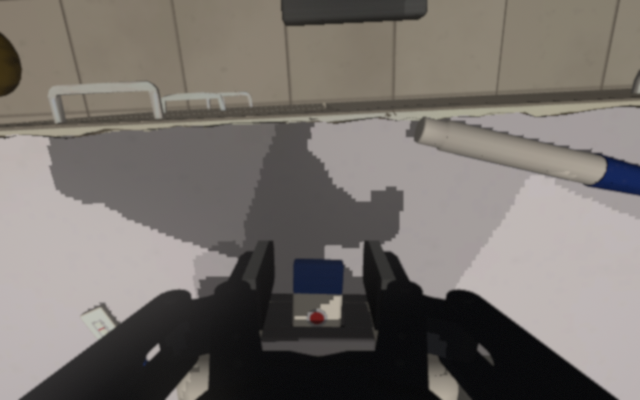

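The cassette sits centred between the fingers at (318,290). Closing.

```bash
python3 -m inch '[0,0,0.5,0,0,0,0,0,0.5,0,0,0,0,0,0.5,0,0,0,0,0,0.5,0,0,0,0,0,0.5,0,0,0,0,0,0.5,0,0,0]' 1; python3 d.py 425.5 -99.8 93
```

```text
t: 2.97
eef_pos: [425.8, -100.1, 92.9]
orientation: [[-0.999, 0.046, 0.001], [0.046, 0.999, -0.0], [-0.001, -0.0, -1.0]]
force: [0.6, 1.3, 6.0]
width: 20.4
pos [ 425.8 -100.1   92.9] t 2.97 w 20.4 F [0.6 1.3 6. ] yaw(-x) -2.65 z [ 0.001 -0.    -1.   ] delta tool [ 0.3  0.3 -0.1]
```

```bash
python3 -m inch '[10,0,-0.3,0,0,0,20,0,-0.3,0,0,0,32,0,-0.3,0,0,0,45,0,-0.3,0,0,0,58,0,-0.3,0,0,0,58,0,-0.3,0,0,0,58,0,-0.3,0,0,0,58,0,-0.3,0,0,0]'; python3 d.py 425.5 -99.8 93
python3 - <<'E'
from h import *
c=cams.get_calibration("top");print(onz(c,(372,257),10),onz(c,(322,243),10))
cv2.imwrite("pics/w4.png",cams.grab_frame("wrist"))
crop(cams.grab_frame("scene"),280,210,420,340,4.5,"s4.png")
E
```

```text
t: 3.63
eef_pos: [367.5, -97.4, 92.8]
orientation: [[-0.999, 0.047, 0.0], [0.047, 0.999, -0.0], [-0.0, -0.0, -1.0]]
force: [1.1, -0.3, -0.4]
width: 19.5
pos [367.5 -97.4  92.8] t 3.63 w 19.5 F [ 1.1 -0.3 -0.4] yaw(-x) -2.68 z [ 0. -0. -1.] delta tool [-58.1   0.3  -0.2]
[367.8668949  -49.03278391  10.        ] [404.46651435  80.12820921  10.        ]
```

View pics/w4.png

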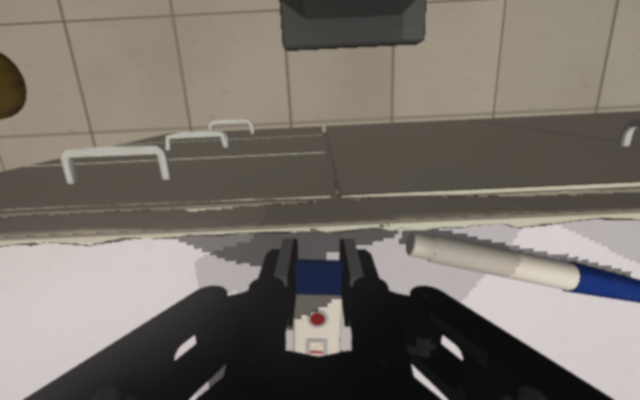

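View pics/s4.png

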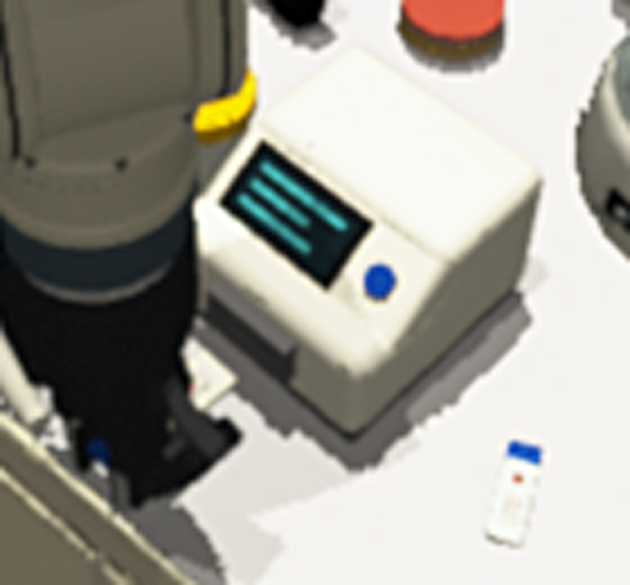

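The cassette is fully out and held level: blue end at (318,275) in the wrist view, and the slot is empty in the scene view. Next I lift and carry it.

```bash
python3 -m inch '[0,0,-35,0,0,0,0,0,-70,0,0,-1,0,0,-105,0,0,-2,0,0,-127,0,0,-2.7,0,0,-127,0,0,-2.7,0,0,-127,0,0,-2.7]' ; python3 d.py 425 196.5 220
```

```text
t: 4.23
eef_pos: [368.2, -97.5, 220.5]
orientation: [[-1.0, -0.001, 0.002], [-0.001, 1.0, -0.001], [-0.002, -0.001, -1.0]]
force: [-0.3, 0.3, -0.4]
width: 19.9
pos [368.2 -97.5 220.5] t 4.23 w 19.9 F [-0.3  0.3 -0.4] yaw(-x) 0.06 z [ 0.002 -0.001 -1.   ] delta tool [-57.1 294.    0.3]
```

```bash
python3 -m inch '[-7,35,0,0,0,0,-14,72,0,0,0,0,-22,110,0,0,0,0,-30,150,0,0,0,0,-38,190,0,0,0,0,-46,230,0,0,0,0,-52,265,0,0,0,0,-57,294,0,0,0,0]' ;python3 -m inch '[0,0,0,0,0,0,0,0,0,0,0,0,0,0,0,0,0,0]'; python3 d.py 425 196.5 220
python3 - <<'E'
from h import *
import pickle
c=cams.get_calibration("wrist");pickle.dump(c,open("w5.pkl","wb"));cv2.imwrite("pics/w5.png",cams.grab_frame("wrist"))
crop(cams.grab_frame("scene"),180,100,320,240,4,"s5.png")
cv2.imwrite("pics/t5.png",cams.grab_frame("top"))
for X in [(453.5,140,105),(454,253,105),(531,140,105),(531,253,105),(531,196.5,105)]: print(proj(c,X))
E
```

```text
t: 4.9
eef_pos: [423.8, 199.4, 218.0]
orientation: [[-1.0, -0.002, -0.002], [-0.002, 1.0, -0.0], [0.002, -0.0, -1.0]]
force: [0.1, -0.3, -0.1]
width: 19.9
t: 5.15
eef_pos: [423.7, 196.6, 218.3]
orientation: [[-1.0, -0.001, -0.002], [-0.001, 1.0, -0.001], [0.002, -0.001, -1.0]]
force: [-0.5, -0.6, 0.8]
width: 20.2
pos [423.7 196.6 218.3] t 5.15 w 20.2 F [-0.5 -0.6  0.8] yaw(-x) 0.09 z [-0.002 -0.001 -1.   ] delta tool [-1.3 -0.1 -1.7]
[229.09207824 267.41741942]
[406.63018757 268.53683529]
[237.57436957 365.64107604]
[397.78836114 366.02496844]
[317.67846431 365.83301529]
```

View pics/w5.png

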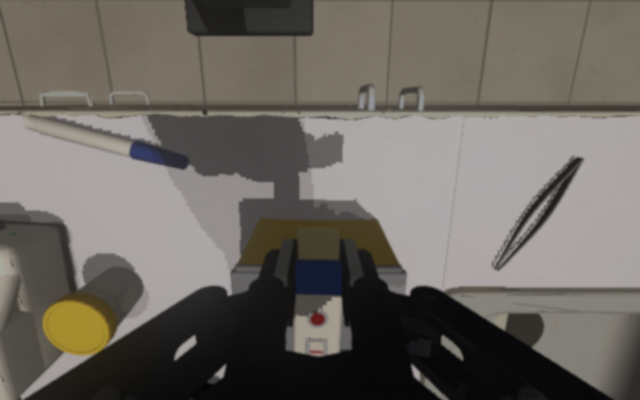

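View pics/s5.png

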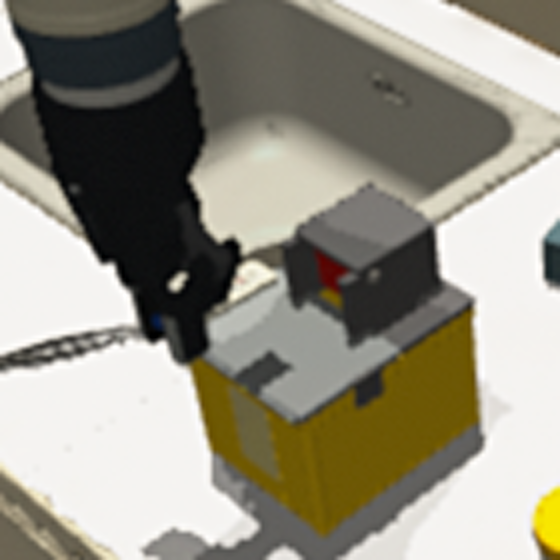

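Run:
```python
from h import *
crop(cv2.imread("pics/w5.png"),220,205,420,365,4,"w5c.png")
```

```text
(no output)
```

View pics/w5c.png

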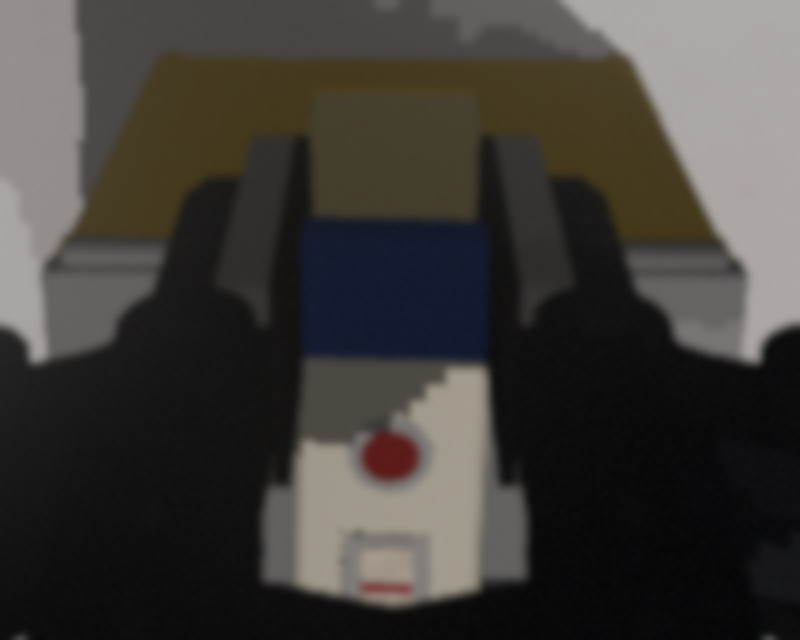

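Run:
```python
from h import *
import pickle
c=pickle.load(open("w5.pkl","rb"))
f=lambda p,z:print(p,onz(c,(220+(p[0]+.5)/4-.5,205+(p[1]+.5)/4-.5),z).round(1))
f((47,271),105);f((745,273),105)
for p in [(303,222),(487,222),(302,357),(487,360),(296,590),(480,590)]: f(p,218.3-52.8)
# predicted grasp pt 423.7,196.6
```

```text
(47, 271) [457.  141.2 105. ]
(745, 273) [457.1 252.8 105. ]
(303, 222) [416.1 187.  165.5]
(487, 222) [416.  206.5 165.5]
(302, 357) [432.5 186.6 165.5]
(487, 360) [432.8 206.9 165.5]
(296, 590) [463.7 185.3 165.5]
(480, 590) [463.6 206.7 165.5]
```

```bash
python3 -m inch '[-8,0,0,0,0,-1,-15,0,10,0,0,-1,-15,0,30,0,0,-1,-15,0,46,0,0,-1,-15,0,46,0,0,-1,-15,0,46,0,0,-1]' ; python3 d.py 440 196.5 163.8
python3 - <<'E'
from h import *
import pickle
c=cams.get_calibration("wrist");pickle.dump(c,open("w6.pkl","wb"));im=cams.grab_frame("wrist");cv2.imwrite("pics/w6.png",im)
crop(im,220,205,420,365,4,"w6c.png")
crop(cams.grab_frame("scene"),200,130,320,240,5,"s6.png")
E
```

```text
t: 5.8
eef_pos: [439.4, 196.2, 172.9]
orientation: [[-1.0, -0.017, -0.002], [-0.017, 1.0, -0.001], [0.002, -0.0, -1.0]]
force: [0.3, -0.1, 0.5]
width: 19.9
pos [439.4 196.2 172.9] t 5.8 w 19.9 F [ 0.3 -0.1  0.5] yaw(-x) 1.0 z [-0.002 -0.001 -1.   ] delta tool [-0.7  0.2  9.1]
```

View pics/w6c.png

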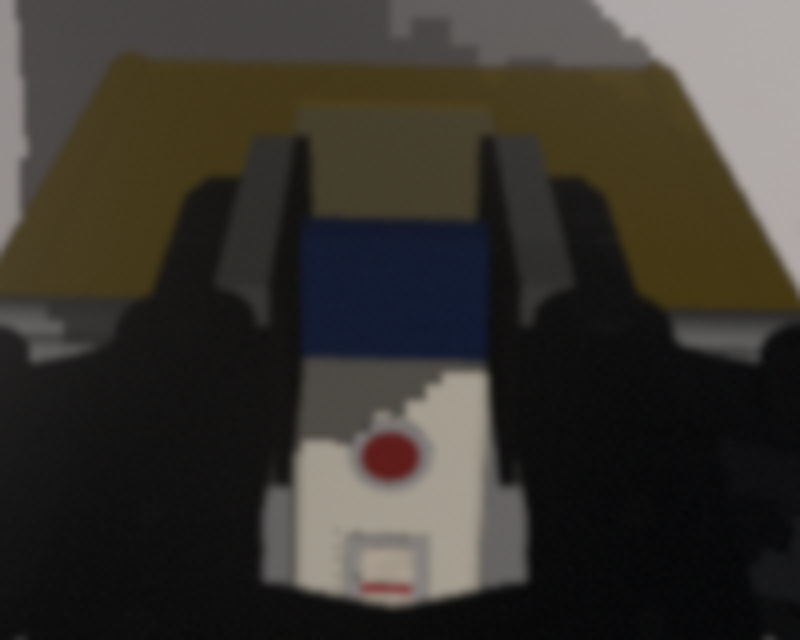

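View pics/s6.png

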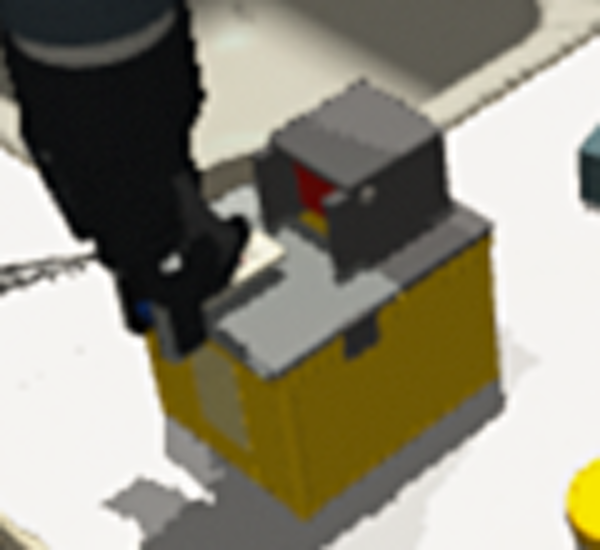

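Run:
```python
from h import *
import pickle
for f,L in [("w5.pkl",[(70,243),(720,243)]),("w6.pkl",[(20,297),(780,311)])]:
    c=pickle.load(open(f,"rb"))
    for p in L:
        for z in (99,102,105): print(f,p,onz(c,(220+(p[0]+.5)/4-.5,205+(p[1]+.5)/4-.5),z).round(1))
f=lambda p,z:print(p,onz(c,(220+(p[0]+.5)/4-.5,205+(p[1]+.5)/4-.5),z).round(1))
for p in [(303,222),(487,222),(296,590),(480,590)]: f(p,172.9-52.8)
print(cams.get_calibration("wrist")["t"]-c["t"])
```

```text
w5.pkl (70, 243) [455.3 143.5  99. ]
w5.pkl (70, 243) [453.7 144.4 102. ]
w5.pkl (70, 243) [452.  145.2 105. ]
w5.pkl (720, 243) [455.1 250.1  99. ]
w5.pkl (720, 243) [453.4 249.2 102. ]
w5.pkl (720, 243) [451.8 248.4 105. ]
w6.pkl (20, 297) [454.4 149.3  99. ]
w6.pkl (20, 297) [452.5 150.3 102. ]
w6.pkl (20, 297) [450.7 151.2 105. ]
w6.pkl (780, 311) [454.6 245.5  99. ]
w6.pkl (780, 311) [452.8 244.5 102. ]
w6.pkl (780, 311) [450.9 243.4 105. ]
(303, 222) [431.9 186.6 120.1]
(487, 222) [431.6 206.  120.1]
(296, 590) [479.6 185.6 120.1]
(480, 590) [479.2 207.1 120.1]
[-0.3104624  -0.99063676 -0.25241544]
```

```bash
python3 -m inch '[0,0,4,0,0,0,0,0,7,0,0,0,0,0,8,0,0,0,0,0,8,0,0,0]' ; python3 -m inch '[0,0,1,0,0,0,0,0,1,0,0,0]'; python3 -m inch '[0,0,1,0,0,0,0,0,1,0,0,0]'
```

```text
t: 6.23
eef_pos: [439.1, 196.8, 165.6]
orientation: [[-1.0, -0.018, -0.0], [-0.018, 1.0, -0.0], [0.0, -0.0, -1.0]]
force: [-0.2, -0.3, -0.1]
width: 19.9
t: 6.4
eef_pos: [439.2, 196.8, 164.7]
orientation: [[-1.0, -0.018, 0.0], [-0.018, 1.0, 0.0], [-0.0, 0.0, -1.0]]
force: [-0.9, 0.6, 1.2]
width: 20.2
t: 6.57
eef_pos: [439.3, 196.8, 164.2]
orientation: [[-1.0, -0.018, 0.001], [-0.018, 1.0, 0.0], [-0.001, 0.0, -1.0]]
force: [-3.3, -0.9, 8.1]
width: 19.9
```

Contact came at TCP z ≈164.3, as expected. I'll ease off slightly and check before letting go.

```bash
python3 -m inch '[0,0,-0.5,0,0,0,0,0,-0.5,0,0,0]'
python3 - <<'E'
from h import *
crop(cams.grab_frame("scene"),200,130,320,240,5,"s7.png")
E
```

```text
t: 6.73
eef_pos: [439.2, 196.8, 164.5]
orientation: [[-1.0, -0.018, 0.001], [-0.018, 1.0, 0.0], [-0.001, 0.0, -1.0]]
force: [-0.9, -0.7, 4.0]
width: 20.0
```

View pics/s7.png

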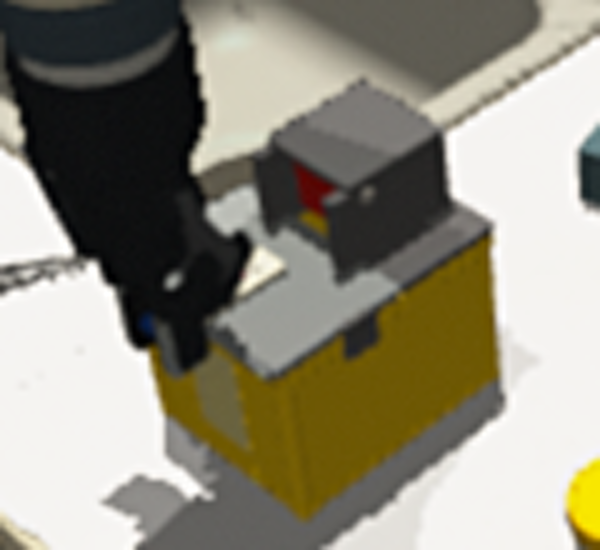

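```bash
python3 - <<'E'
from h import *
c=cams.get_calibration("scene")
for p in [(287,268),(262,247)]:print(onz(c,(200+(p[0]+.5)/5-.5,130+(p[1]+.5)/5-.5),111).round(1))
E
python3 -m inch '[0,0,0,0,0,0,0,0,0,0,0,0,0,0,0,0,0,0,0,0,0,0,0,0]' 0.1
python3 - <<'E'
from h import *
crop(cams.grab_frame("scene"),200,130,320,240,5,"s8.png")
crop(cams.grab_frame("wrist"),220,205,420,365,4,"w8c.png")
E
```

```text
[501.3 184.2 111. ]
[503.3 204.6 111. ]
t: 7.12
eef_pos: [439.2, 196.7, 164.0]
orientation: [[-1.0, -0.018, -0.0], [-0.018, 1.0, -0.0], [0.0, -0.0, -1.0]]
force: [0.1, -0.7, -0.5]
width: 38.4
```

View pics/s8.png

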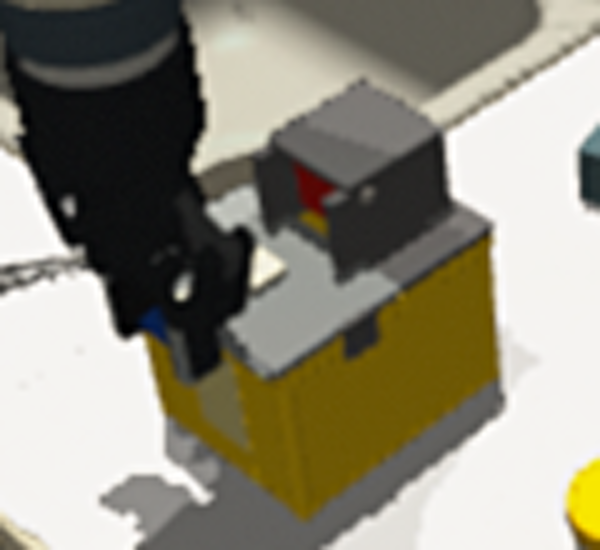

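View pics/w8c.png

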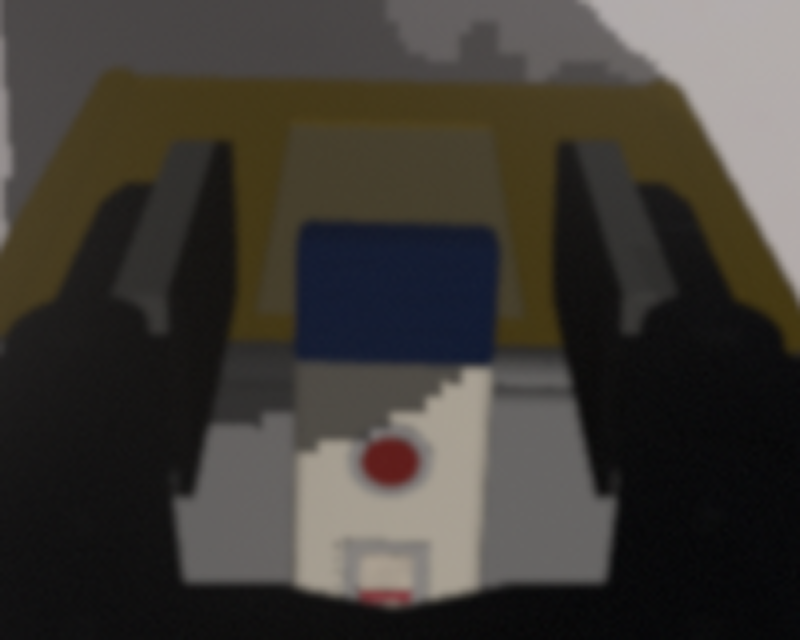

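The cassette lies flat, with its red dot over the ledge and its blue end overhanging the front edge, and the fingers are clear on both sides. Raising straight up.

```bash
python3 -m inch '[0,0,-15,0,0,0,0,0,-40,0,0,0,0,0,-60,0,0,0,0,0,-60,0,0,0,0,0,-60,0,0,0,0,0,-60,0,0,0]'
python3 - <<'E'
from h import *
import pickle
c=cams.get_calibration("wrist");pickle.dump(c,open("w9.pkl","wb"))
crop(cams.grab_frame("wrist"),220,205,420,365,4,"w9c.png")
crop(cams.grab_frame("scene"),200,130,320,240,5,"s9.png")
E
python3 d.py 439 196.5 164
```

```text
t: 7.72
eef_pos: [438.9, 196.7, 223.6]
orientation: [[-1.0, -0.018, -0.001], [-0.018, 1.0, -0.0], [0.001, -0.0, -1.0]]
force: [-0.5, 0.5, -0.4]
width: 38.3
pos [438.7 196.6 223.2] t 7.82 w 38.5 F [-0.5  0.4  0.1] yaw(-x) 1.04 z [-0.002 -0.    -1.   ] delta tool [-0.4 -0.1 59.2]
```

View pics/s9.png

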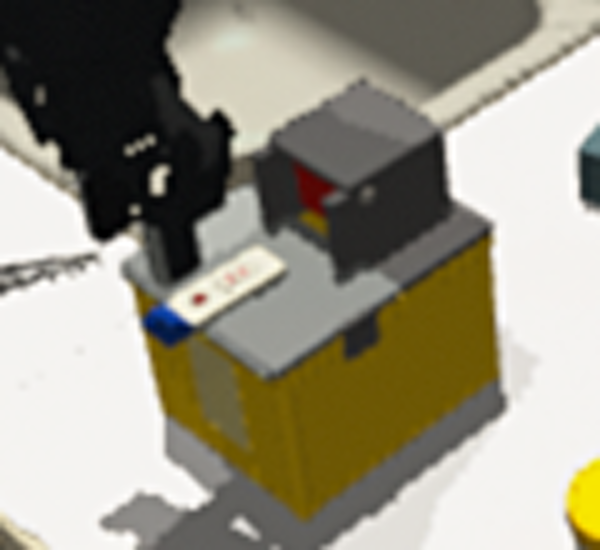

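View pics/w9c.png

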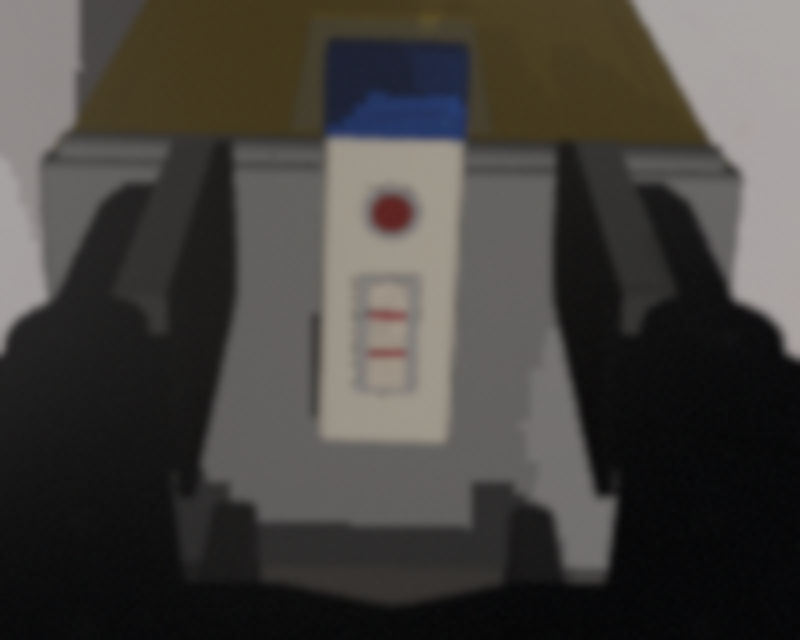

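The cassette lies alone on the ledge: blue end at wrist crop (397,85), white tip at (385,440), ledge rear edge at row ≈525, hood walls at (243,505) and (510,505). Now I'll measure for the push.

Run:
```python
from h import *
import pickle
c=pickle.load(open("w9.pkl","rb"))
f=lambda n,p,z:print(n,onz(c,(220+(p[0]+.5)/4-.5,205+(p[1]+.5)/4-.5),z).round(1))
f("endR",(326,40),111);f("endL",(469,41),111);f("tipR",(319,438),111);f("tipL",(449,442),111)
f("ledge f",(42,158),105);f("ledge f",(742,177),105)
f("rear edge",(300,523),105);f("rear edge",(470,527),105)
f("wall R front foot in",(230,485),105);f("wall R in",(257,525),105);f("wall L in",(472,485),105);f("wall L in top",(513,505),105)
```

```text
endR [433.1 186.4 111. ]
endL [432.8 207.9 111. ]
tipR [503.4 185.5 111. ]
tipL [503.8 207.1 111. ]
ledge f [456.2 140.8 105. ]
ledge f [457.4 253.  105. ]
rear edge [525.5 181.9 105. ]
rear edge [525.8 211.8 105. ]
wall R front foot in [517.8 169.7 105. ]
wall R in [526.1 174.3 105. ]
wall L in [517.  211.8 105. ]
wall L in top [521.1 219.1 105. ]
```

```bash
python3 -m inch '[32,0,0,0,0,1,32,0,0,0,0,1,32,0,0,0,0,1,32,0,0,0,0,1,32,0,0,0,0,1]' 1; python3 d.py 407 196.8 179.5
```

```text
t: 8.23
eef_pos: [407.6, 196.2, 223.9]
orientation: [[-1.0, -0.001, -0.0], [-0.001, 1.0, -0.0], [0.0, -0.0, -1.0]]
force: [-0.3, 0.4, 0.1]
width: -0.3
pos [407.6 196.2 223.9] t 8.23 w -0.3 F [-0.3  0.4  0.1] yaw(-x) 0.05 z [-0. -0. -1.] delta tool [ 0.6  0.6 44.4]
```

```bash
python3 -m inch '[0,0.5,20,0,0,0,0,0.5,40,0,0,0,0,0.5,44,0,0,0,0,0.5,44,0,0,0,0,0.5,44,0,0,0,0,0.5,44,0,0,0]'; python3 d.py 407 196.8 179.5
python3 - <<'E'
from h import *
cv2.imwrite("pics/w10.png",cams.grab_frame("wrist"))
crop(cams.grab_frame("scene"),200,130,320,240,5,"s10.png")
E
```

```text
t: 8.73
eef_pos: [407.8, 196.8, 181.0]
orientation: [[-1.0, -0.001, 0.001], [-0.001, 1.0, 0.0], [-0.001, 0.0, -1.0]]
force: [0.4, 0.6, 0.3]
width: -0.0
pos [407.8 196.8 181. ] t 8.73 w -0.0 F [0.4 0.6 0.3] yaw(-x) 0.04 z [ 0.001  0.    -1.   ] delta tool [0.8 0.  1.5]
```

View pics/s10.png

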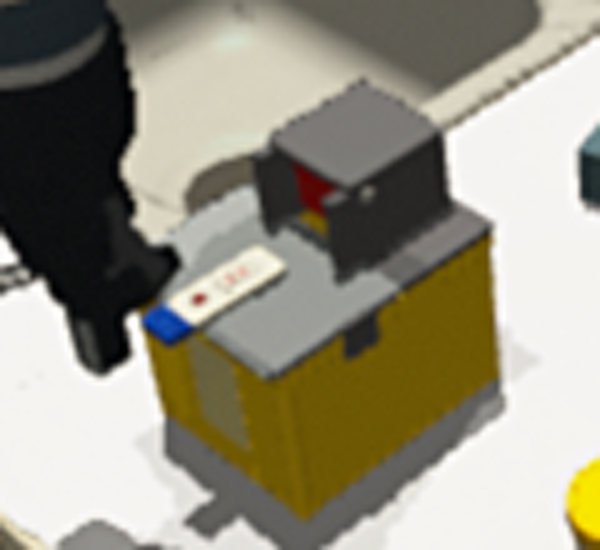

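View pics/w10.png

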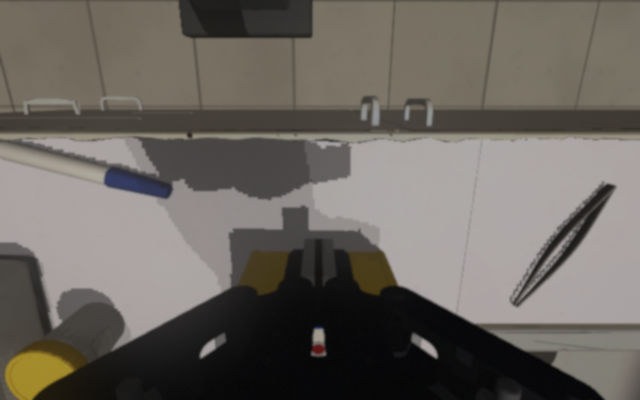

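```bash
python3 -m inch '[-8,0,1.5,0,0,0,-14,0,1.5,0,0,0,-18,0,1.5,0,0,0,-22,0,1.5,0,0,0,-26,0,1.5,0,0,0,-30,0,1.5,0,0,0,-34,0,1.5,0,0,0,-34,0,1.5,0,0,0]'; python3 d.py 407 196.8 179.5
python3 - <<'E'
from h import *
crop(cams.grab_frame("scene"),200,130,320,240,5,"s11.png")
E
```

```text
t: 9.5
eef_pos: [442.0, 196.7, 178.6]
orientation: [[-1.0, -0.001, 0.0], [-0.001, 1.0, 0.0], [-0.0, 0.0, -1.0]]
force: [-0.6, -0.3, 0.9]
width: -0.0
pos [442.  196.7 178.6] t 9.5 w -0.0 F [-0.6 -0.3  0.9] yaw(-x) 0.03 z [ 0.  0. -1.] delta tool [35.   0.1 -0.9]
```

View pics/s11.png

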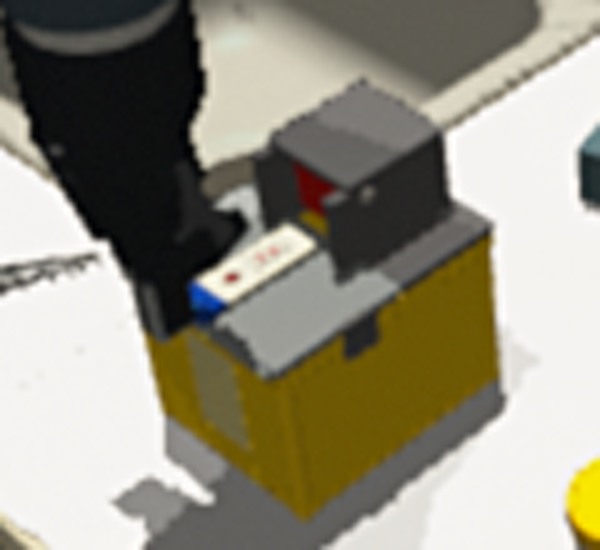

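The push is straight: the tip is at (315,242), entering between the hood walls. Continuing, with the fingers 1 mm higher.

```bash
python3 -m inch '[-4,0,-1,0,0,0,-8,0,-1,0,0,0,-12,0,-1,0,0,0,-16,0,-1,0,0,0,-20,0,-1,0,0,0,-24,0,-1,0,0,0,-28,0,-1,0,0,0,-28,0,-1,0,0,0]'; python3 d.py 407 196.8 179.5
python3 - <<'E'
from h import *
crop(cams.grab_frame("scene"),200,130,320,240,5,"s12.png")
E
```

```text
t: 10.22
eef_pos: [470.0, 196.7, 179.6]
orientation: [[-1.0, -0.001, 0.0], [-0.001, 1.0, 0.0], [-0.0, 0.0, -1.0]]
force: [-0.3, -0.6, -0.0]
width: -0.2
pos [470.  196.7 179.6] t 10.22 w -0.2 F [-0.3 -0.6 -0. ] yaw(-x) 0.03 z [ 0.  0. -1.] delta tool [63.   0.1  0.1]
```

View pics/s12.png

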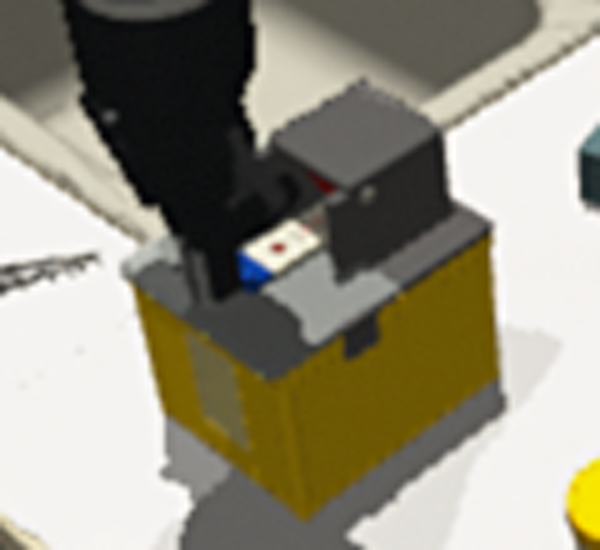

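```bash
python3 -m inch '[-4,0,0,0,0,0,-8,0,0,0,0,0,-12,0,0,0,0,0,-16,0,0,0,0,0,-20,0,0,0,0,0,-24,0,0,0,0,0,-28,0,0,0,0,0,-28,0,0,0,0,0]'; python3 d.py 407 196.8 179.5
python3 - <<'E'
from h import *
crop(cams.grab_frame("scene"),200,130,320,240,5,"s13.png")
E
```

```text
t: 10.93
eef_pos: [498.0, 196.7, 179.6]
orientation: [[-1.0, -0.001, 0.0], [-0.001, 1.0, 0.0], [-0.0, 0.0, -1.0]]
force: [-0.2, 0.4, -0.2]
width: 0.3
pos [498.  196.7 179.6] t 10.93 w 0.3 F [-0.2  0.4 -0.2] yaw(-x) 0.03 z [ 0.  0. -1.] delta tool [91.   0.1  0.1]
```

View pics/s13.png

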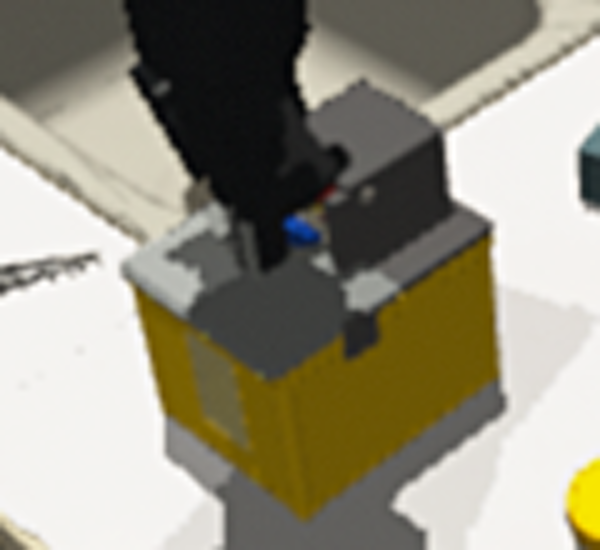

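The blue end at (302,232) is rising, so it's tipping. I'll wait a moment and look again.

```bash
python3 -m inch '[-3,0,0,0,0,0,-6,0,0,0,0,0,-6,0,0,0,0,0,-6,0,0,0,0,0]'; python3 d.py 407 196.8 179.5
python3 - <<'E'
from h import *
crop(cams.grab_frame("scene"),200,130,320,240,5,"s14.png")
E
```

```text
t: 11.32
eef_pos: [503.3, 196.7, 179.6]
orientation: [[-1.0, -0.001, -0.0], [-0.001, 1.0, -0.0], [0.0, -0.0, -1.0]]
force: [-0.3, 0.0, -0.0]
width: -0.1
pos [503.3 196.7 179.6] t 11.32 w -0.1 F [-0.3  0.  -0. ] yaw(-x) 0.04 z [-0. -0. -1.] delta tool [96.3  0.1  0.1]
```

View pics/s14.png

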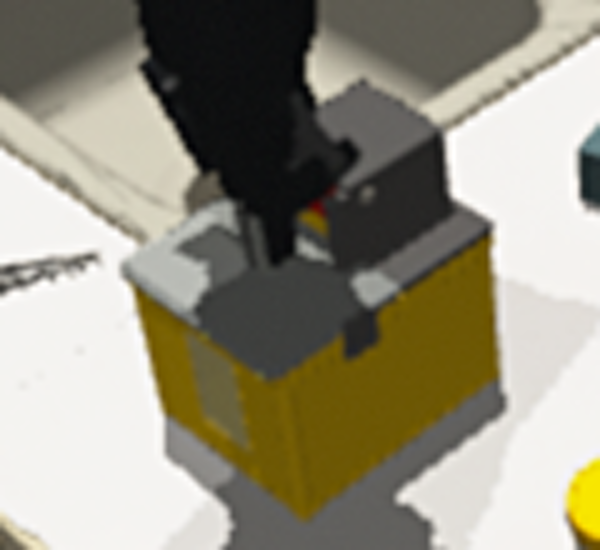

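The cassette is gone from the ledge and the flap's red and yellow edge is visible at (318,210). Backing away, first along −x, then up.

```bash
python3 -m inch '[20,0,0,0,0,0,45,0,-10,0,0,0,75,0,-35,0,0,0,100,0,-70,0,0,0,110,0,-100,0,0,0,110,0,-110,0,0,0,110,0,-110,0,0,0,110,0,-110,0,0,0]'
python3 - <<'E'
from h import *
crop(cams.grab_frame("scene"),200,130,320,240,5,"s15.png")
cv2.imwrite("pics/w15.png",cams.grab_frame("wrist"))
cv2.imwrite("pics/t15.png",cams.grab_frame("top"));cv2.imwrite("pics/sf15.png",cams.grab_frame("scene"))
E
python3 d.py 407 196.8 179.5
```

```text
t: 12.03
eef_pos: [393.2, 196.7, 290.0]
orientation: [[-1.0, -0.001, 0.002], [-0.001, 1.0, 0.0], [-0.002, 0.0, -1.0]]
force: [-0.5, -0.6, -0.9]
width: -0.1
pos [393.1 196.5 288.4] t 12.23 w -0.4 F [-0.4 -0.3  0.1] yaw(-x) 0.03 z [-0.002 -0.001 -1.   ] delta tool [-14.1   0.3 108.9]
```

View pics/s15.png

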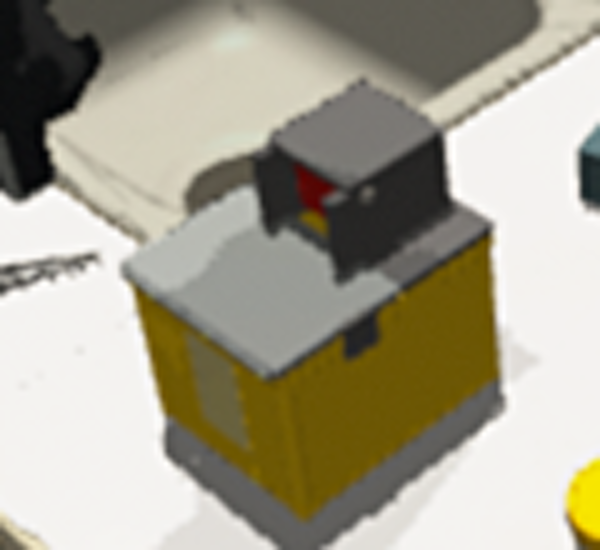

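View pics/sf15.png

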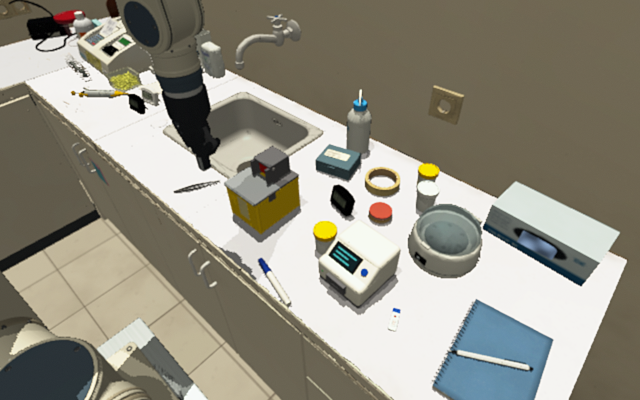

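View pics/w15.png

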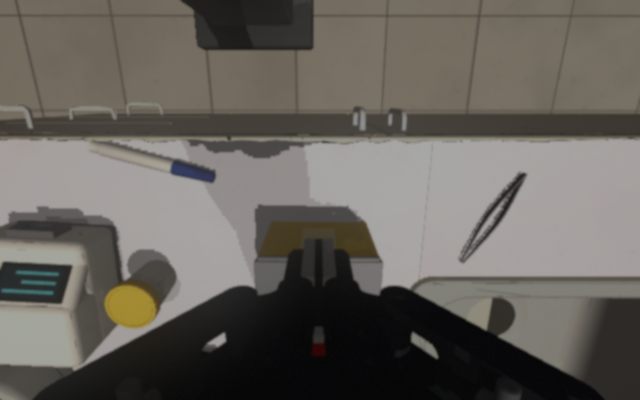

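```bash
python3 - <<'E'
from h import *
a=cv2.imread("pics/scene0.png");b=cams.grab_frame("scene")
d=cv2.absdiff(a,b).max(2)
print("hood mouth diff max",d[160:182,252:270].max(), "rest: cup",d[220:255,312:338].max(),"timer",d[182:218,328:358].max(),"marker",d[255:310,255:295].max())
v=np.hstack([cv2.resize(i[145:205,240:300],None,fx=6,fy=6,interpolation=cv2.INTER_CUBIC) for i in (a,b)])
cv2.imwrite("pics/cmp.png",v)
E
python3 d.py 0 0 0
```

```text
hood mouth diff max 28 rest: cup 12 timer 12 marker 145
pos [393.2 196.5 288.5] t 12.28 w 0.1 F [-0.1  0.2  0. ] yaw(-x) 0.03 z [-0.002 -0.001 -1.   ] delta tool [ 392.6 -196.1  289.5]
```

View pics/cmp.png

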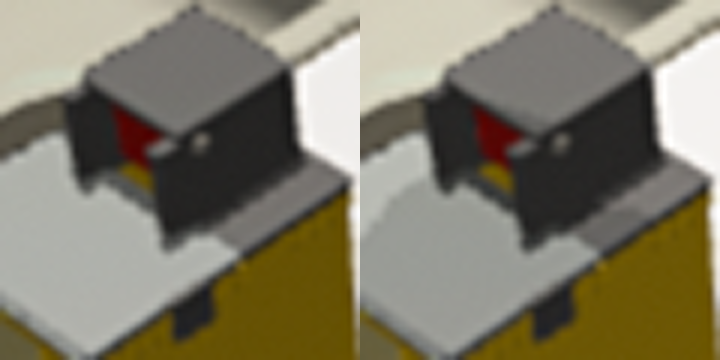

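```bash
python3 -m inch '[0,0,0,0,0,0,0,0,0,0,0,0,0,0,0,0,0,0,0,0,0,0,0,0,0,0,0,0,0,0,0,0,0,0,0,0]'
python3 - <<'E'
from h import *
a=cv2.imread("pics/scene0.png");b=cams.grab_frame("scene")
v=np.hstack([cv2.resize(i[245:315,245:305],None,fx=6,fy=6,interpolation=cv2.INTER_CUBIC) for i in (a,b)])
cv2.imwrite("pics/cmp2.png",v)
E
```

```text
t: 12.78
eef_pos: [393.2, 196.6, 289.7]
orientation: [[-1.0, -0.001, -0.0], [-0.001, 1.0, -0.0], [0.0, -0.0, -1.0]]
force: [-0.3, 0.3, 0.1]
width: -0.1
```

View pics/cmp2.png

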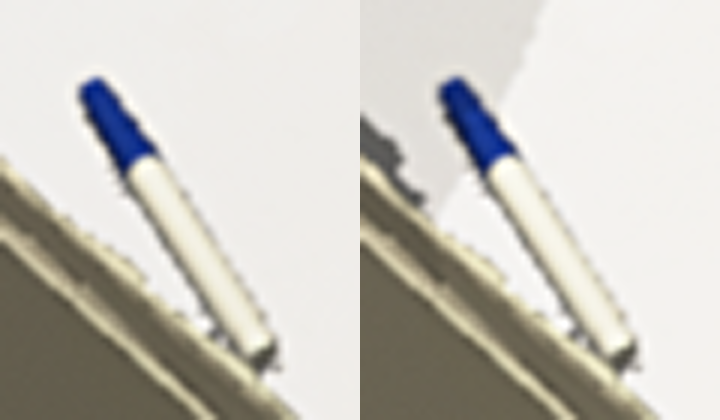

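The marker hasn't moved; the difference there was only the arm's shadow. The flap hangs as it did at the start and the arm touches nothing, so I'm handing in.

```bash
python3 -c "
from rig import r
print(r.close_job())"
```

```text
the job is handed in; nothing more can be done
None
```

The used cassette went through the flap into the yellow bin, and I handed the job in at about 12.8 s of the 45 s allowed. I drew it straight out of the reader by its blue end and laid it flat on the ledge pointing at the flap. I let go there, then pushed it in from behind with the closed fingers, which stayed short of the hood roof throughout.

- **Last checks:** In the camera pictures the ledge is empty and the flap hangs exactly as it did at the start. The cup, timer and marker pen have not moved; the one large picture difference, at the marker, was the arm's shadow. The wrist force read about zero, with the arm clear of everything.
- **Not seen directly:** The inside of the bin is hidden from every camera. That the cassette fell right to the bottom is inferred: it vanished past the ledge, and nothing shows under the closed flap.
- **Measurements that disagreed:** The wrist camera put the front edge of the ledge about 3 mm further from the robot than the other two cameras did (457 mm against 453–454 mm). I placed the cassette so that either value was safe.

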